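# Close the food warmer and set its safety dial

### The arm

A 6-joint arm with a two-finger parallel gripper is mounted at the origin on the work surface. World frame = base frame: x ahead of the robot, y to its left, z up, the work surface at z = 0. Lengths are in m, angles in rad, forces in N, time in s.
With the tool pointing down it reaches from about 0.3 to 1 m from the base axis. Payload 5.1 kg.
Tool frame: the origin (TCP) lies between the finger pads; the fingertips stand 22 mm ahead of it and the grasp point (between the pads) lies 3 mm ahead of it; y points along the fingers, x is the direction in which the jaws open and shut, and the axes are right-handed (so a half turn about y gives the same grasp; the last joint's range is limited). The gripper opens to 95 mm and grips with 3 to 60 N. Pads are 20 mm wide; open, the fingers measure 119 mm over their backs; the gripper's body (75 mm by 180 mm) begins 59 mm behind the grasp point.
Start: joints at [1.036, 0.124, 1.65, -0, 1.367, -0.083], TCP at [0.284, 0.585, 0.237] pointing down, gripper open.
Joint ranges: [-2.61, 2.61], [-1.02, 2.33], [0.03, 2.71], [-1.35, 4.49], [0.32, 2.68], [-2.91, 2.91]. Speed limits (rad/s): [2.57, 2.57, 3.14, 3.14, 3.14, 3.14].

### API

Orientations are given as a rotation vector (axis times angle).
In Python, from cell import r, snapshot, ticket gives the robot as it stands. The module is installed in compiled form; this text tells all that it offers.
- The arm moves only by the shell command python3 -m handwheel 'ROWS' [FORCE]. ROWS is JSON, one flat list of numbers, 7 for each row, row after row: the shift along the tool's x, y, z in cm, then the turn, a rotation vector about the tool's x, y, z in rad, then the opening, from 0 (shut) to 1 (fully open). In form: [dx, dy, dz, rx, ry, rz, jaw, dx, dy, dz, rx, ry, rz, jaw, ...]. A call has 1 to 20 rows; each row is the pose to reach, as a shift and turn from the pose measured when the call began, along the tool's axes at that moment; what a row does not reach only later rows make up. A row lasts 1/10 s, in which the tool goes at most 50 mm and 8.59 degrees, less where a joint would pass 70% of its speed; a pose out of reach is approached as far as the arm can. A call with a gripper value outside its range is refused whole. The fingers move at their own pace and stop on an object; FORCE is the grip in N (left out, the last holds). Time passes only in rows, so rows that repeat a pose let the fingers close. It gives the time, the measured TCP pose, the force and the opening at its end, in the units of the state.
- r.observe(): the state, without advancing time (a new reading comes with each control period).
- snapshot(name): name is "side" or "top" or "wrist"; returns a dict with "img" (420x560x3 uint8, red, green, blue), "depth" (420x560 float32, m along the optical axis (not along the pixel's ray), 0 where there is no reading), "mtx" (3x3 intrinsics, pixels), "dist_coeffs" ([k1, k2, p1, p2, k3] as OpenCV has them; the pictures are not rectified), "R" (3x3) and "t" (3): a world point X has camera coordinates R X + t. Camera axes: x right, y down, z forward; pixel columns grow to the right and rows downward; lengths in m; the calibration is good to about 2 mm. A picture is of the moment at which its call begins.
- ticket.hand_in(): hands the job in, once; it reports no verdict.
The state is a dict: "clock": time; "qpos": joint angles; "qd": joint speeds; "effort": joint torques, N m; "position": TCP position; "tcp_rot": TCP orientation; "ft_force": force on the tool from outside, world axes, zero at the start; "ft_torque": the same for the moment, N m; "finger_gap": opening from 0.0 (shut) to 1.0 (fully open).
Only numpy, scipy, OpenCV 4.12 (cv2) and the standard library are available. Lean on these libraries where they do the work, as an engineer would, in place of code of your own. Each camera call takes 0.05 s, during which the arm holds its last target.

### The job

First shut the lid of the food warmer, pressing it down against its gasket until the catch holds it shut. Then pull the dial on the front console up, turn it clockwise from the off bar to the mark with three studs, and push it back down until it drops fully home in its slot. Leave the crockery and the jar standing where they are.

Things in the scene. Friction and masses are not known exactly. Their poses are not given: they have to be found in the camera images.
- warmer: Countertop food warmer of bare aluminium, 360 mm deep (x -165 to +195 mm from its origin), 280 mm wide, fixed. Origin: centre of its underside on the table; x axis points to its back, y to its left, z up. The flat console with the dial is the front part (x -165 to -35 mm, top 110 mm above the table); the lidded well is behind it.
- lid (a joint): Lid angle (rad): 0 = pressed right down, grows as the front edge rises; starts at 0.65 to 1.0. The stiff hinge stays where left (about 3 N at the pad moves it). It meets the spring catch at about 0.11 and the rubber gasket at 0.039; not caught, it springs back to 0.028 or more. Pushed down to 0.005 or less (10 to 15 N at the pad) the catch snaps over and holds it at about 0.010.
- lid_press (a point): Centre of the top of the press pad, a flat black rubber rectangle 34 x 70 mm (70 across the warmer) outside on the lid near its front edge; moves with the lid. 185 mm from the hinge axis along the lid and 18 mm above the lid's underside, in whose plane the axis lies. Lid shut: 132 mm above the table.
- lid_hinge (a point): Middle of the lid's hinge axis, which runs along the warmer's y, at the back of the warmer, 185 mm behind its origin and 114 mm up. The lid is 210 mm from hinge to front edge, 270 mm wide, 14 mm thick, aluminium.
- knob_grip (a point): Grip point on the black knob's vertical axis, 24 mm above its skirt (64 mm across, 6 thick), 12 below the top of its grip bar (46 long, 16 wide, 36 high: pinch its 16 mm); moves with it. Its x axis runs along the bar; the pointer (nose, steel line) is at the -x end. The axis is 100 mm in front of the warmer's origin; knob in, this point is 149.5 mm above the table.
- pull (a joint): How far the knob is pulled up (m): 0 = fully in, 0.014 = fully out. It stays where it is left (3.5 N of friction). A key under the skirt, 5 mm deep, locks it while in: pulled out 7 mm or more it turns freely, and it goes fully in only where the key meets a slot; elsewhere it stops at about 0.005, on the ring between the slots.
- dial (a joint): Turn of the knob (rad), clockwise from above: 0 = pointer at the off bar, towards the console's front (starts within 0.25); one, two, three studs at 1.33, 2.67, 4.00; stops at -0.4 and 4.6. Too far for one grasp: leave it pulled out, let go, take it again. Each slot lies up to 0.10 to either side of its mark, unseen, and takes the key within 0.05 of its middle: feel for it.
- mark3 (a point): Middle of the mark with three studs: three black studs of 8 mm diameter and 3 mm height in an arc, on the console 50 mm from the knob's axis. Other marks on that circle: a bar (off), one stud, two studs.
- plate: White plate, 150 mm across, 18 mm high, loose on the table beside the warmer; origin at the centre of its underside. Leave it alone.
- bowl: Steel bowl, 124 mm across, 65 mm high, loose on the table beside the warmer; origin at the centre of its underside. Leave it alone.
- jar: Closed amber glass jar, 72 mm across, 110 mm high, loose on the table beside the warmer; origin at the centre of its underside. Leave it alone.

How it is judged:
By the outcome, as a careful person would: the job done as asked, in the order asked, and still so for the second after the job is handed in, with the robot touching nothing.
It also fails if it takes over 72 s, if anything falls off the work surface, if the arm or the gripper's body presses on something with over 40 N, if the wrist force passes 120 N, or if a joint passes its speed limit or range.

## Working session

There is one attempt and no reset: what is moved stays moved. The work goes in short steps, Python scripts to look and compute and a shell command to move; the robot and the scene stay as the last step left them, time stands still between calls to the robot, and variables do not carry over. Pictures are saved under pics/ and viewed, and the job is handed in when it is done.

```bash
mkdir -p pics; ls
python3 - <<'E'
from cell import r, snapshot
import cv2,numpy as np
np.set_printoptions(precision=4,suppress=True)
print(r.observe())
for n in ("side","top","wrist"):
    s=snapshot(n); cv2.imwrite(f"pics/{n}0.png",s["img"][:,:,::-1]); np.savez(f"pics/{n}0.npz",**s)
    print(n,s["mtx"].tolist(),s["dist_coeffs"],s["R"].tolist(),s["t"])
E
```

```text
pics
{'clock': 0.0, 'qpos': array([ 1.0364,  0.1245,  1.6517, -0.    ,  1.3675, -0.0826]), 'qd': array([-0.0009, -0.0022,  0.0004,  0.0004,  0.0006, -0.0016]), 'effort': array([  0.001 , -41.762 , -35.9923,   0.0775,   0.0494,  -0.0002]), 'position': array([0.2835, 0.5843, 0.2354]), 'tcp_rot': array([-1.3907, -0.8689,  0.8719]), 'ft_force': array([ 0.9937,  0.6649, -0.3877]), 'ft_torque': array([0.0275, 0.0125, 0.0289]), 'finger_gap': 1.0008172004037132}
side [[442.88781443882016, 0.0, 277.5713729116943], [0.0, 442.88781443882016, 208.5846058956946], [0.0, 0.0, 1.0]] [-0.0885  0.      0.      0.      0.    ] [[-0.9977241908111406, -0.06355683911077929, -0.02251593374704439], [-0.02214944890953041, 0.6243311098768483, -0.7808457383843157], [0.06368548487103541, -0.7785699669536381, -0.6243180003608352]] [0.5784 0.0963 1.0081]
top [[493.41284228046584, 0.0, 276.577276359056], [0.0, 493.41284228046584, 198.1848877105824], [0.0, 0.0, 1.0]] [-0.0142  0.      0.      0.      0.    ] [[-0.014247270817175663, -0.9998880300798659, -0.0045763060722619625], [-0.9870102315296974, 0.014795951646234493, -0.15997463133439524], [0.16002442979106482, 0.0022376590194350785, -0.9871105180030034]] [0.0548 0.5828 1.0558]
wrist [[368.92783789019325, 0.0, 279.72561368046223], [0.0, 368.92783789019325, 211.9865427750842], [0.0, 0.0, 1.0]] [-0.0883  0.      0.      0.      0.    ] [[0.4348945730337487, 0.9004797037787792, -0.0017359228887720776], [0.8601912627363637, -0.41486518318890775, 0.29657692305648925], [0.266341325854277, -0.13047292002602062, -0.9550073901714426]] [-0.6497 -0.0346  0.3909]
```

View pics/side0.png

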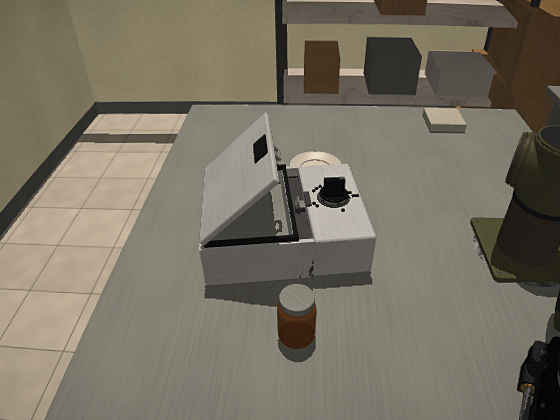

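View pics/top0.png

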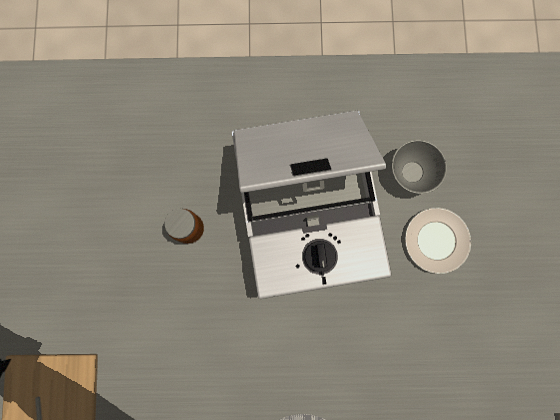

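Run:
```python
from cell import r
from scipy.spatial.transform import Rotation as R
print(R.from_rotvec(r.observe()["tcp_rot"]).as_matrix().round(3))
```

```text
[[ 0.437 -0.001 -0.9  ]
 [ 0.9   -0.001  0.437]
 [-0.002 -1.     0.   ]]
```

```bash
cat > h.py <<'E'
import numpy as np,cv2
from scipy.spatial.transform import Rotation as Rot
np.set_printoptions(precision=4,suppress=True)
def und(s,uv):
    return cv2.undistortPoints(np.array(uv,float).reshape(-1,1,2),s["mtx"],s["dist_coeffs"]).reshape(-1,2)
def plane(s,uv,z):
    n=und(s,uv); d=np.c_[n,np.ones(len(n))]@s["R"]; c=-s["R"].T@s["t"]
    return c+d*((z-c[2])/d[:,2])[:,None]
def cloud(s):
    h,w=s["depth"].shape; u,v=np.meshgrid(np.arange(w),np.arange(h))
    n=und(s,np.c_[u.ravel(),v.ravel()]); dz=np.asarray(s["depth"],float).ravel()
    P=(np.c_[n,np.ones(len(n))]*dz[:,None]-s["t"])@s["R"]; P[dz==0]=np.nan
    return P.reshape(h,w,3)
def proj(s,X):
    rv=cv2.Rodrigues(np.asarray(s["R"],float))[0]
    return cv2.projectPoints(np.array(X,float).reshape(-1,1,3),rv,np.asarray(s["t"],float),s["mtx"],s["dist_coeffs"])[0].reshape(-1,2)
E
python3 - <<'E'
from h import *
s=dict(np.load("pics/top0.npz")); P=cloud(s); img=s["img"]; 
m=(abs(P[...,2]-0.110)<0.004)&(np.arange(560)[None]>200)&(np.arange(560)[None]<420)
m=m.astype(np.uint8)
n,l,st,c=cv2.connectedComponentsWithStats(m); 
for i in np.argsort(-st[1:,4])[:5]+1: print(st[i],c[i])
i=1+np.argmax(st[1:,4]); cs,_=cv2.findContours((l==i).astype(np.uint8),0,2)
c=max(cs,key=cv2.contourArea)[:,0]; W=plane(s,c,0.110)[:,:2]
print(cv2.minAreaRect(W.astype(np.float32)*1000), W.min(0),W.max(0))
print('z med',np.nanmedian(P[...,2][l==i]))
o=cv2.resize(img[100:320,220:400,::-1],None,fx=3,fy=2.7,interpolation=2)
cv2.imwrite("pics/crop.png",np.hstack([cv2.resize(img[200:310,235:395,::-1],(800,550))]))
g=img.max(2); b=(g<60)
n,l,st,c=cv2.connectedComponentsWithStats(b[200:310,235:395].astype(np.uint8))
for k in range(1,n):
    if st[k,4]>3: print(st[k],c[k]+[235,200],plane(s,c[k]+[235,200],0.112)[0])
E
```

```text
[ 241  172  150  127 7379] [318.6672 255.5302]
[335 201  36   7  37] [352.8108 204.3514]
[232 132   3  18  27] [233.1852 139.5926]
[307 216  12   5  27] [312.4444 217.963 ]
[256 217  18   4  20] [264.75 218.85]
((496.1729736328125, -33.403594970703125), (222.59487915039062, 279.6817321777344), 8.54590129852295) [ 0.3674 -0.1851] [0.6267 0.121 ]
z med 0.10964018689181539
[ 10   0 130  22 501] [296.024  209.1776] [0.5491 0.0057 0.112 ]
[133   3   5  13  44] [369.9091 209.2727] [ 0.5465 -0.1489  0.112 ]
[7 4 1 4 4] [242.  205.5] [0.5585 0.1188 0.112 ]
[ 8 10  1  5  5] [243. 212.] [0.5447 0.1168 0.112 ]
[68 18  5  9 21] [305.381  221.5238] [ 0.5228 -0.0133  0.112 ]
[ 9 22  2  6  6] [244.8333 224.5   ] [0.5184 0.1131 0.112 ]
[11 29  1  4  4] [246.  230.5] [0.5058 0.1107 0.112 ]
[94 33  3  3  8] [329.875 234.125] [ 0.4957 -0.0635  0.112 ]
[71 34  3  3  7] [307. 235.] [ 0.4946 -0.016   0.112 ]
[67 37  3  3  7] [303.     238.2857] [ 0.4879 -0.0075  0.112 ]
[98 36  4  4 11] [334.5455 237.6364] [ 0.4883 -0.073   0.112 ]
[ 68  41  33  34 789] [318.6717 256.2319] [ 0.4504 -0.039   0.112 ]
[102  40   4   3   7] [338.5714 241.2857] [ 0.4806 -0.0811  0.112 ]
[61 64  3  4  8] [297.  265.5] [0.4321 0.0061 0.112 ]
[87 77  4  7 21] [323.7143 280.    ] [ 0.4019 -0.048   0.112 ]
```

View pics/crop.png

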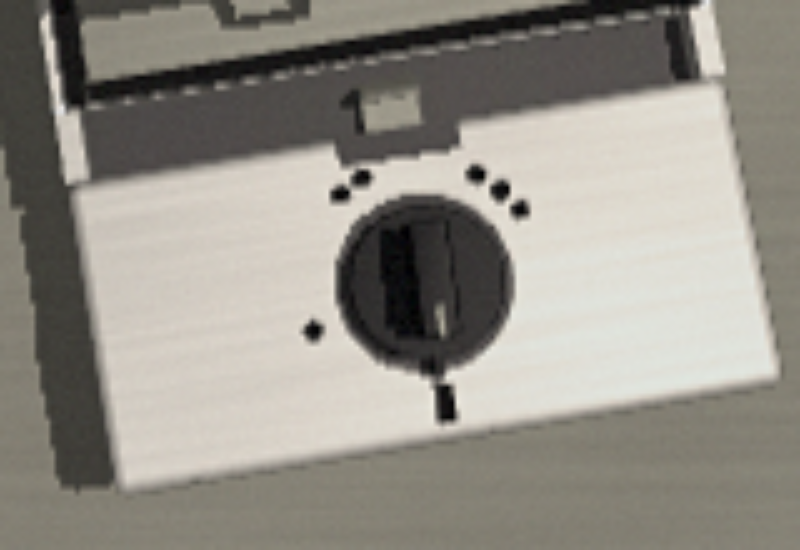

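Run:
```python
from h import *
from scipy.optimize import least_squares
s=dict(np.load("pics/top0.npz")); P=cloud(s)
M=np.array([[.4019,-.048],[.4321,.0061],[.4913,-.0118],[.4882,-.0725]])
A=[0,1.33,2.67,4.0]
def f(p):
    a=p[2]+np.pi-np.array(A); return (np.c_[p[0]+.05*np.cos(a),p[1]+.05*np.sin(a)]-M).ravel()
q=least_squares(f,[.45,-.04,.15]); print(q.x,q.fun)
c=q.x; x=np.array([np.cos(c[2]),np.sin(c[2])]); print("origin",c[:2]+.1*x, "hinge",c[:2]+.285*x)
# edge fit
m=cv2.inRange(s["img"],(150,)*3,(255,)*3)
cs,_=cv2.findContours(m[200:310,235:395],0,1,offset=(235,200)); C=max(cs,key=cv2.contourArea)[:,0]
f_=C[(C[:,1]>268)]; f_=np.array([p for p in f_ if 262<p[0]<385])
W=plane(s,f_,.11)[:,:2]; v=cv2.fitLine(W.astype(np.float32),cv2.DIST_HUBER,0,.01,.01).ravel(); print("front",v, np.degrees(np.arctan2(v[0],v[1])), len(W))
d=x@(v[2:]-c[:2]); print("axis to front edge",d)
# lid: points above 0.14 in warmer frame
o=c[:2]+.1*x; y=np.array([-x[1],x[0]]); 
Q=P.reshape(-1,3); X=(Q[:,:2]-o)@x; Y=(Q[:,:2]-o)@y; Z=Q[:,2]
k=(Z>.15)&(abs(Y)<.12)&(X>-.02)&(X<.2)
pf=np.polyfit(X[k],Z[k],1); print("lid slope",pf,np.arctan(-pf[0]),k.sum(), X[k].min(),Z[k].max())
# knob top
k=(np.hypot(X+.1,Y)<.03)&(Z>.15); print("knob top",Z[k].max(),np.median(Z[k]),(X[k].min(),X[k].max(),Y[k].min(),Y[k].max()))
m2=(k.reshape(420,560)).astype(np.uint8); XY=np.c_[X[k],Y[k]]; print(cv2.minAreaRect(XY.astype(np.float32)*1000))
# black pad on lid
b=(s["img"].max(2)<50).astype(np.uint8); n,l,st,ce=cv2.connectedComponentsWithStats(b)
i=l[167,310]; print(st[i],ce[i]); mm=(l==i)
pp=P[mm]; pp=pp[~np.isnan(pp[:,0])]; ctr=np.median(pp,0); print("pad",ctr,(ctr[:2]-o)@x,(ctr[:2]-o)@y, np.percentile(pp[:,2],[5,95]))
for nm,co in (("jar",(183,226)),("bowl",(419,167)),("plate",(437,241))):
    print(nm,P[co[1],co[0]], "max z near",np.nanmax(P[co[1]-25:co[1]+25,co[0]-25:co[0]+25,2]))
```

```text
[ 0.4508 -0.0404  0.147 ] [-0.0005  0.0003 -0.0002 -0.0002  0.0002  0.0004  0.0005 -0.0005]
origin [ 0.5497 -0.0257] hinge [0.7327 0.0014]
front [ 0.1479 -0.989   0.3914 -0.0594] 171.49466 122
axis to front edge -0.06154931334113187
lid slope [-0.8587  0.2948] 0.7095156348595887 6917 0.016745012426143856 0.267861810944494
knob top 0.16528976900190162 0.16090949646497826 (np.float64(-0.12366601549205275), np.float64(-0.07751020423245222), np.float64(-0.008667977123945729), np.float64(0.008790282261769934))
((-100.69171905517578, 0.08463191986083984), (16.23094367980957, 45.98013687133789), 87.8430404663086)
[291 159  40  16 431] [310.1972 166.5661]
pad [ 0.6079 -0.0169  0.2533] 0.05878430089993647 0.00017411873851314388 [0.2414 0.263 ]
jar [0.5174 0.2426 0.1093] max z near 0.11445920210341012
bowl [ 0.6595 -0.2888  0.0048] max z near 0.07135534002050613
plate [ 0.4855 -0.3196  0.0048] max z near 0.021064905512787203
```

```bash
cat >> h.py <<'E'
YAW=0.147; O=np.array([.5497,-.0257]); XW=np.array([np.cos(YAW),np.sin(YAW)]); YW=np.array([-XW[1],XW[0]])
def goal(X,Y,Z,yaw):
    "TCP target in warmer coords (m), tool down, jaw axis yaw (world) -> row"
    from cell import r
    s=r.observe(); R0=Rot.from_rotvec(s["tcp_rot"])
    p=np.r_[O+X*XW+Y*YW,Z]
    Rt=Rot.from_matrix(np.array([[np.cos(yaw),0,-np.sin(yaw)],[np.sin(yaw),0,np.cos(yaw)],[0,-1,0]]))
    return np.r_[R0.inv().apply(p-s["position"])*100,(R0.inv()*Rt).as_rotvec()]
def st():
    from cell import r
    s=r.observe(); R0=Rot.from_rotvec(s["tcp_rot"]); m=R0.as_matrix(); d=s["position"][:2]-O
    print("t %.2f"%s["clock"],"warmer XYZ mm",np.r_[d@XW,d@YW,s["position"][2]]*1000,"yaw %.4f"%np.arctan2(m[1,0],m[0,0]),"tilt",m[2,0].round(3),m[2,2].round(3),"F",s["ft_force"],"T",s["ft_torque"],"gap %.3f"%s["finger_gap"],"q",s["qpos"])
E
python3 - <<'E'
from h import *
st(); print(goal(.075,0,.42,YAW+np.pi/2)); print(goal(.075,0,.32,YAW+np.pi/2))
E
```

```text
t 0.15 warmer XYZ mm [-173.8935  642.4751  235.6567] yaw 1.1190 tilt -0.002 0.0 F [-0.1829 -0.1068 -0.4254] T [ 0.0065 -0.0315 -0.0045] gap 0.996 q [ 1.0364  0.1244  1.6513  0.      1.3675 -0.0826]
[-39.0705 -18.3806 -56.7688  -0.0007  -0.5988  -0.0015]
[-39.0542  -8.3807 -56.7705  -0.0007  -0.5988  -0.0015]
```

```bash
python3 -m handwheel '[0,-3,0,0,0,0,0.6, 0,-7,0,0,0,0,0.3, 0,-11,0,0,0,0,0, -2,-14,-3,0,-0.05,0,0, -4,-17,-6,0,-0.1,0,0, -6.5,-18.4,-9.5,0,-0.15,0,0, -9,-18.4,-13,0,-0.2,0,0, -11.5,-18.4,-16.5,0,-0.25,0,0, -14,-18.4,-20,0,-0.3,0,0, -16.5,-18.4,-24,0,-0.35,0,0, -19,-18.4,-28,0,-0.4,0,0, -22,-18.4,-32,0,-0.45,0,0, -25,-18.4,-36,0,-0.5,0,0, -28,-18.4,-40.5,0,-0.55,0,0, -31,-18.4,-45,0,-0.6,0,0, -34,-18.4,-49.5,0,-0.6,0,0, -36.5,-18.4,-53,0,-0.6,0,0, -38.5,-18.4,-55.8,0,-0.6,0,0, -39.07,-18.4,-56.77,0,-0.6,0,0, -39.07,-18.4,-56.77,0,-0.6,0,0]' 20
python3 - <<'E'
from h import *
from cell import snapshot
st(); print(goal(.075,0,.300,YAW+np.pi/2))
for n in ("side","wrist"):
    s=snapshot(n); cv2.imwrite(f"pics/{n}1.png",s["img"][:,:,::-1]); np.savez(f"pics/{n}1.npz",**s)
E
```

```text
clock: 2.15
position: [0.6242, -0.0159, 0.4191]
tcp_rot: [-1.135, -1.313, 1.318]
ft_force: [-1.3, -0.3, -0.3]
finger_gap: 0.004
t 2.15 warmer XYZ mm [ 75.1589  -1.2236 419.0993] yaw 1.7167 tilt -0.0 0.003 F [-1.2924 -0.2685 -0.3045] T [ 0.0456  0.048  -0.0127] gap 0.004 q [-0.1109  0.0187  1.4607 -0.0012  1.6648 -1.8277]
[ 0.1278 11.9099 -0.0179 -0.0028 -0.0011 -0.0005]
```

View pics/side1.png

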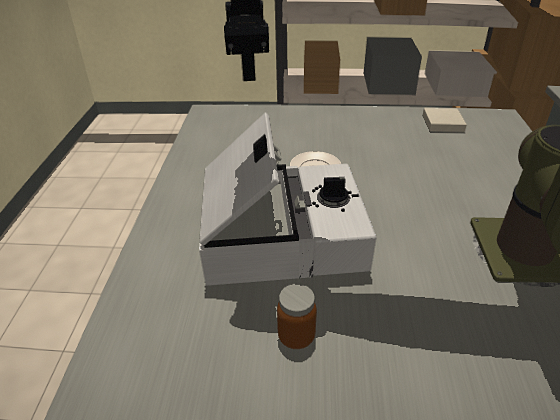

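View pics/wrist1.png

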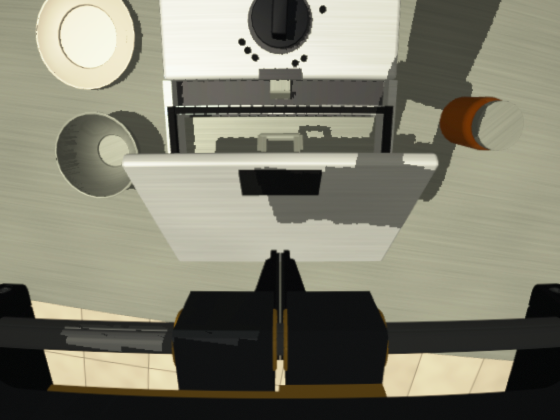

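```bash
python3 -m handwheel '[0.1,3,0,0,0,0,0, 0.1,7,0.2,0,0,0,0, 0.1,10.5,0.4,0,0,0,0, 0.1,13,0.5,0,0,0,0, 0.1,14,0.6,0,0,0,0, 0.1,14.8,0.7,0,0,0,0, 0.1,15.6,1.6,0,0,0,0, 0.1,16.4,2.5,0,0,0,0, 0.1,17.2,3.1,0,0,0,0, 0.1,17.9,3.7,0,0,0,0, 0.1,18.7,4.3,0,0,0,0, 0.1,19.5,4.8,0,0,0,0, 0.1,20.3,5.3,0,0,0,0, 0.1,21.2,5.75,0,0,0,0, 0.1,22,6.2,0,0,0,0, 0.1,22.9,6.5,0,0,0,0, 0.1,23.7,6.8,0,0,0,0, 0.1,23.7,6.8,0,0,0,0]' 20
python3 - <<'E'
from h import *
from cell import snapshot
st()
for n in ("side",):
    s=snapshot(n); cv2.imwrite(f"pics/{n}2.png",s["img"][:,:,::-1]); np.savez(f"pics/{n}2.npz",**s)
E
```

```text
clock: 4.05
position: [0.5545, -0.023, 0.1813]
tcp_rot: [-1.132, -1.314, 1.32]
ft_force: [-0.3, 0.4, 0.0]
finger_gap: 0.005
t 4.05 warmer XYZ mm [  5.1711   1.9796 181.2808] yaw 1.7195 tilt 0.0 0.005 F [-0.2752  0.4132  0.0366] T [ 0.0656  0.0166 -0.0267] gap 0.005 q [-0.1377 -0.0414  1.9158 -0.001   1.2717 -1.857 ]
```

View pics/side2.png

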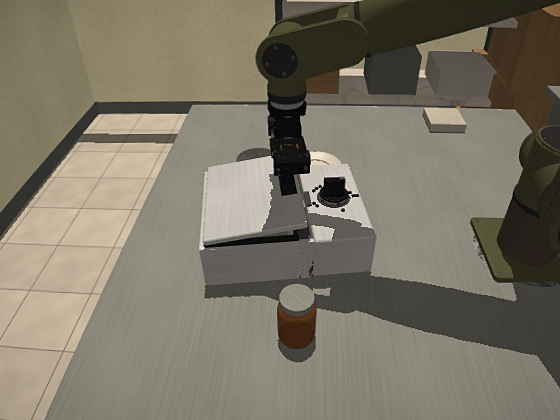

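```bash
python3 -m handwheel '[-0.1,0.4,0.1,0,0,0,0, -0.1,0.8,0.2,0,0,0,0, -0.1,1.2,0.3,0,0,0,0, -0.1,1.5,0.4,0,0,0,0, -0.15,1.8,0.4,0,0,0,0, -0.2,2.0,0.5,0,0,0,0, -0.2,2.0,0.5,0,0,0,0]' 20
python3 - <<'E'
from h import *
st()
E
```

```text
clock: 4.8
position: [0.5498, -0.0259, 0.1614]
tcp_rot: [-1.132, -1.314, 1.321]
ft_force: [1.4, 0.7, 1.4]
finger_gap: 0.003
t 4.80 warmer XYZ mm [  0.0254  -0.2147 161.3731] yaw 1.7197 tilt -0.0 0.005 F [1.365  0.6689 1.444 ] T [ 0.145  -0.2985  0.0704] gap 0.003 q [-0.1439 -0.0332  1.9429 -0.0017  1.2368 -1.863 ]
```

```bash
python3 -m handwheel '[0,0.15,0,0,0,0,0, 0,0.3,0,0,0,0,0, 0,0.4,0,0,0,0,0, 0,0.4,0,0,0,0,0]' 20; python3 -c "from h import *; st()"; python3 -m handwheel '[0,0.1,0,0,0,0,0, 0,0.2,0,0,0,0,0, 0,0.2,0,0,0,0,0]' 20; python3 -c "from h import *; st()"
```

```text
clock: 5.2
position: [0.5494, -0.026, 0.1575]
tcp_rot: [-1.131, -1.313, 1.321]
ft_force: [0.3, -0.1, 5.9]
finger_gap: 0.002
t 5.20 warmer XYZ mm [ -0.3413  -0.2416 157.4929] yaw 1.7197 tilt -0.0 0.006 F [ 0.28   -0.057   5.8505] T [ 0.2397  0.0146 -0.0184] gap 0.002 q [-0.144  -0.0296  1.9462 -0.0019  1.2308 -1.863 ]
clock: 5.5
position: [0.5493, -0.026, 0.1561]
tcp_rot: [-1.13, -1.313, 1.322]
ft_force: [-0.0, 1.7, 6.9]
finger_gap: 0.008
t 5.50 warmer XYZ mm [ -0.4668  -0.1877 156.1145] yaw 1.7198 tilt 0.0 0.007 F [-0.0307  1.679   6.9225] T [0.2679 0.1396 0.0367] gap 0.008 q [-0.1439 -0.0281  1.9473 -0.0021  1.2289 -1.863 ]
```

```bash
python3 -m handwheel '[0,0.15,0,0,0,0,0, 0,0.25,0,0,0,0,0, 0,0.25,0,0,0,0,0]' 20; python3 -c "from h import *; st()"
```

```text
clock: 5.8
position: [0.5492, -0.026, 0.1551]
tcp_rot: [-1.13, -1.312, 1.322]
ft_force: [-3.3, 1.3, 10.1]
finger_gap: 0.004
t 5.80 warmer XYZ mm [ -0.5311  -0.2145 155.1093] yaw 1.7199 tilt -0.0 0.007 F [-3.3494  1.3025 10.1154] T [ 0.3699  0.4599 -0.0005] gap 0.004 q [-0.1439 -0.027   1.948  -0.0022  1.2275 -1.8631]
```

```bash
python3 -m handwheel '[0,0.15,0,0,0,0,0, 0,0.2,0,0,0,0,0, 0,0.2,0,0,0,0,0]' 20; python3 -c "from h import *; st()"
```

```text
clock: 6.1
position: [0.5492, -0.026, 0.1549]
tcp_rot: [-1.13, -1.312, 1.322]
ft_force: [-3.1, 1.9, 11.3]
finger_gap: 0.008
t 6.10 warmer XYZ mm [ -0.5469  -0.2202 154.9178] yaw 1.7200 tilt 0.0 0.008 F [-3.066   1.8892 11.2598] T [0.3911 0.5831 0.0147] gap 0.008 q [-0.1439 -0.0266  1.948  -0.0023  1.2275 -1.8631]
```

```bash
python3 -m handwheel '[0,0.3,0,0,0,0,0, 0,0.4,0,0,0,0,0, 0,0.5,0,0,0,0,0, 0,0.5,0,0,0,0,0]' 20; python3 -c "from h import *; st()"
```

```text
clock: 6.5
position: [0.5492, -0.026, 0.154]
tcp_rot: [-1.129, -1.312, 1.323]
ft_force: [-8.6, 1.4, 21.2]
finger_gap: 0.005
t 6.50 warmer XYZ mm [ -0.539   -0.2351 154.0305] yaw 1.7202 tilt -0.0 0.008 F [-8.6445  1.436  21.2197] T [0.4733 1.6731 0.0271] gap 0.005 q [-0.1438 -0.0252  1.9482 -0.0026  1.2267 -1.8631]
```

```bash
python3 -m handwheel '[0,-0.1,0,0,0,0,0, 0,-0.2,0,0,0,0,0, 0,-0.25,0,0,0,0,0, 0,-0.25,0,0,0,0,0]' 20; python3 -c "from h import *; st()";python3 -m handwheel '[0,-0.1,0,0,0,0,0, 0,-0.15,0,0,0,0,0, 0,-0.15,0,0,0,0,0]' 20; python3 -c "from h import *; st()"
```

```text
clock: 6.9
position: [0.549, -0.0262, 0.1562]
tcp_rot: [-1.129, -1.311, 1.323]
ft_force: [-0.1, -0.4, 5.1]
finger_gap: 0.001
t 6.90 warmer XYZ mm [ -0.793   -0.4343 156.2484] yaw 1.7202 tilt -0.0 0.009 F [-0.0696 -0.3736  5.057 ] T [-0.0511  0.0557  0.0174] gap 0.001 q [-0.144  -0.0275  1.9464 -0.0032  1.2314 -1.8631]
clock: 7.2
position: [0.5482, -0.0262, 0.1566]
tcp_rot: [-1.127, -1.309, 1.324]
ft_force: [-0.7, -0.7, -0.7]
finger_gap: 0.003
t 7.20 warmer XYZ mm [ -1.5065  -0.2489 156.6384] yaw 1.7202 tilt 0.0 0.011 F [-0.725  -0.6754 -0.6538] T [0.0556 0.0117 0.0246] gap 0.003 q [-0.144  -0.0282  1.9464 -0.0032  1.2343 -1.8631]
```

```bash
python3 -m handwheel '[0,-1,0,0,0,0,0, 0,-3,0,0,0,0,0, 0,-6,0,0,0,0,0.3, 0,-9,1,0,0,0,0.6, 0,-10,3,0,0,0,0.6, 0,-10,6,0,0,0,0.6, 0,-10,9,0,0,0,0.6, 0,-10,9.9,0,0,0,0.6, 0,-10,9.9,0,0,0,0.6]' 20
python3 - <<'E'
from h import *
from cell import snapshot
st(); print(goal(-.1,0,.2,1.72))
for n in ("side","top","wrist"):
    s=snapshot(n); cv2.imwrite(f"pics/{n}3.png",s["img"][:,:,::-1]); np.savez(f"pics/{n}3.npz",**s)
    Q=cloud(s).reshape(-1,3); X=(Q[:,:2]-O)@XW; Y=(Q[:,:2]-O)@YW; Z=Q[:,2]
    k=(X>.02)&(X<.17)&(abs(Y)<.12)&(Z<.16)&(Z>.11)
    if k.sum()>50: pf=np.polyfit(X[k],Z[k],1); print(n,k.sum(),pf,"at X=0.03",np.polyval(pf,.03),"0.17",np.polyval(pf,.17))
E
```

```text
clock: 8.1
position: [0.4511, -0.0408, 0.2583]
tcp_rot: [-1.129, -1.31, 1.323]
ft_force: [-0.4, 0.1, 0.2]
finger_gap: 0.537
t 8.10 warmer XYZ mm [-99.7499  -0.5387 258.2856] yaw 1.7195 tilt -0.0 0.01 F [-0.3693  0.1107  0.2458] T [ 0.0917 -0.0015 -0.0244] gap 0.537 q [-0.2068 -0.3381  2.0389 -0.0036  1.45   -1.9258]
[ 0.0547  5.8285 -0.0327 -0.0099 -0.0005 -0.0001]
side 4505 [-0.0097  0.1307] at X=0.03 0.13039815292105672 0.17 0.12903711090356157
top 7966 [-0.0121  0.1295] at X=0.03 0.12911194935216946 0.17 0.12742179149074484
wrist 5680 [-0.0106  0.129 ] at X=0.03 0.12865705657706428 0.17 0.1271681027181151
```

View pics/side3.png

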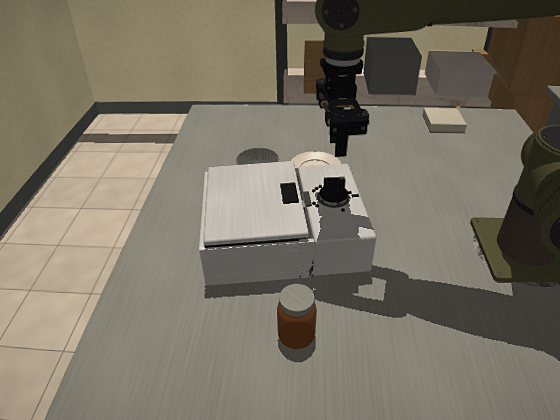

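View pics/wrist3.png

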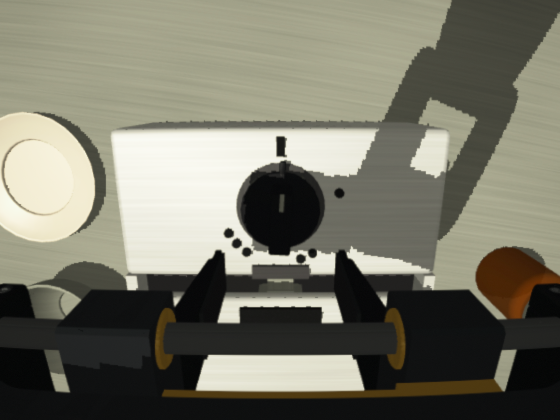

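Run:
```python
from h import *
for n in ("wrist3","top0","side3"):
    s=dict(np.load(f"pics/{n}.npz")); Q=cloud(s).reshape(-1,3); X=(Q[:,:2]-O)@XW; Y=(Q[:,:2]-O)@YW; Z=Q[:,2]
    k=(np.hypot(X+.1,Y)<.035)&(Z>.152)&(Z<.17)
    if k.sum()<20: continue
    XY=np.c_[X[k],Y[k]].astype(np.float32)*1000; print(n,k.sum(),cv2.minAreaRect(XY),cv2.fitLine(XY,2,0,.01,.01).ravel(),np.percentile(Z[k],[50,95]))
```

```text
wrist3 1428 ((-97.99864959716797, 0.08055782318115234), (15.992741584777832, 45.74486541748047), 87.46234130859375) [  0.999   -0.0445 -99.5091   0.0736] [0.1601 0.1615]
top0 198 ((-100.6514663696289, 0.015631675720214844), (16.203113555908203, 45.99824523925781), 88.03575134277344) [   0.999    -0.0455 -100.5896    0.3711] [0.161  0.1635]
side3 160 ((-96.74534606933594, -0.37778663635253906), (18.842288970947266, 46.039798736572266), 85.26319122314453) [  0.9969  -0.0792 -95.7165   2.4315] [0.161  0.1634]
```

```bash
python3 - <<'E'
from h import *
print(goal(-.1,0,.1535,1.673))
E
python3 -m handwheel '[0,3,0,-0.005,0.045,0,0.6, 0.05,6,0,-0.01,0.045,0,0.6, 0.05,8,0,-0.01,0.045,0,0.6, 0.05,9.5,0,-0.01,0.045,0,0.6, 0.05,10.2,0,-0.01,0.045,0,0.6, 0.05,10.45,0,-0.01,0.045,0,0.6, 0.05,10.5,0,-0.01,0.045,0,0.6, 0.05,10.5,0,-0.01,0.045,0,0.6]' 30
python3 - <<'E'
from h import *
st();print(goal(-.1,0,.1535,1.673))
E
```

```text
[ 0.0544 10.4478  0.0269 -0.0108  0.0473  0.    ]
clock: 9.05
position: [0.4518, -0.0405, 0.154]
tcp_rot: [-1.159, -1.286, 1.286]
ft_force: [-0.2, -0.3, 0.3]
finger_gap: 0.601
t 9.05 warmer XYZ mm [-99.0007  -0.2918 154.0257] yaw 1.6753 tilt -0.001 -0.001 F [-0.2046 -0.298   0.2659] T [ 0.0711 -0.0313 -0.038 ] gap 0.601 q [-0.2076 -0.2622  2.158  -0.0003  1.2449 -1.8829]
[ 0.0249  0.0525  0.1011  0.0008  0.0023 -0.0006]
```

```bash
python3 -m handwheel '[0.02,0.05,0.1,0,0,0,0.4, 0.02,0.05,0.1,0,0,0,0.2, 0.02,0.05,0.1,0,0,0,0, 0.02,0.05,0.1,0,0,0,0, 0.02,0.05,0.1,0,0,0,0, 0.02,0.05,0.1,0,0,0,0]' 30
python3 - <<'E'
from h import *
from cell import snapshot
st()
s=snapshot("wrist"); cv2.imwrite("pics/wrist4.png",s["img"][:,:,::-1])
E
```

```text
clock: 9.65
position: [0.4508, -0.0405, 0.1536]
tcp_rot: [-1.159, -1.286, 1.286]
ft_force: [-0.4, -1.2, -0.2]
finger_gap: 0.167
t 9.65 warmer XYZ mm [-99.9649  -0.1298 153.59  ] yaw 1.6753 tilt -0.001 -0.001 F [-0.3574 -1.2342 -0.1566] T [ 0.1015  0.042  -0.0489] gap 0.167 q [-0.208  -0.2644  2.1605 -0.0005  1.2444 -1.8831]
```

View pics/wrist4.png

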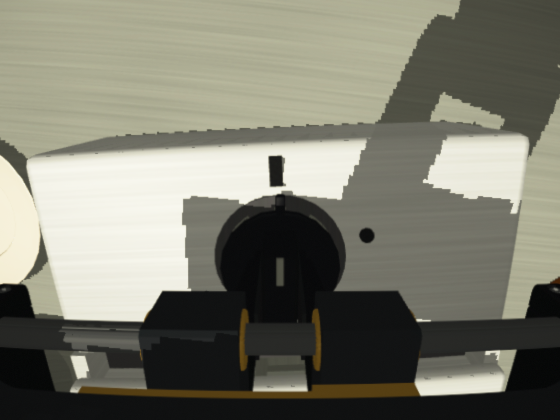

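```bash
python3 -m handwheel '[0,-0.3,0,0,0,0,0, 0,-0.6,0,0,0,0,0, 0,-0.9,0,0,0,0,0, 0,-1.2,0,0,0,0,0, 0,-1.3,0,0,0,0,0, 0,-1.3,0,0,0,0,0]' 30
python3 - <<'E'
from h import *
from cell import snapshot
st()
s=snapshot("wrist"); cv2.imwrite("pics/wrist5.png",s["img"][:,:,::-1])
E
```

```text
clock: 10.3
position: [0.4508, -0.0405, 0.167]
tcp_rot: [-1.159, -1.286, 1.286]
ft_force: [2.0, -0.6, -1.2]
finger_gap: 0.171
t 10.30 warmer XYZ mm [-99.9801  -0.1267 166.9565] yaw 1.6753 tilt -0.001 -0.001 F [ 1.9887 -0.637  -1.2106] T [-0.0057 -0.1805 -0.0486] gap 0.171 q [-0.2079 -0.2783  2.148  -0.0005  1.2707 -1.8831]
```

View pics/wrist5.png

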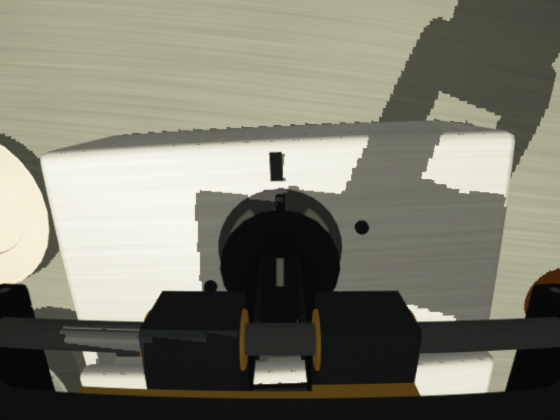

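```bash
python3 -m handwheel '[0,0,0,0,0.05,0,0, 0,0,0,0,0.15,0,0, 0,0,0,0,0.27,0,0, 0,0,0,0,0.39,0,0, 0,0,0,0,0.51,0,0, 0,0,0,0,0.63,0,0, 0,0,0,0,0.75,0,0, 0,0,0,0,0.87,0,0, 0,0,0,0,0.95,0,0, 0,0,0,0,1.0,0,0, 0,0,0,0,1.0,0,0]' 30
python3 - <<'E'
from h import *
from cell import snapshot
st()
s=snapshot("wrist"); cv2.imwrite("pics/wrist6.png",s["img"][:,:,::-1])
E
```

```text
clock: 11.45
position: [0.4515, -0.0388, 0.1669]
tcp_rot: [-1.503, -0.531, 0.524]
ft_force: [4.4, 6.4, -3.3]
finger_gap: 0.165
t 11.45 warmer XYZ mm [-99.038    1.4556 166.9369] yaw 0.6742 tilt 0.005 0.001 F [ 4.357   6.3861 -3.3264] T [ 1.063  -0.8534 -0.0592] gap 0.165 q [-0.2067 -0.2781  2.1479  0.0044  1.2695 -0.8823]
```

View pics/wrist6.png

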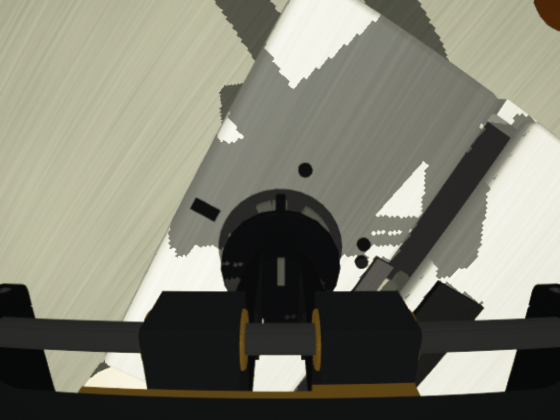

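Run:
```python
from h import *
def Rm(y):
    y-=YAW; return np.array([[np.cos(y),-np.sin(y)],[np.sin(y),np.cos(y)]]) # tool x,z axes in warmer
R0,R1=Rm(1.6753),Rm(.6742); p0=np.array([-99.98,-.127]); p1=np.array([-99.038,1.456])
M=np.block([[np.eye(2),R0],[np.eye(2),R1]]); v=np.linalg.solve(M,np.r_[p0,p1]); print("axis",v[:2],"e tool x,z mm",v[2:])
print(goal(v[0]/1000,v[1]/1000,.1675,.6742))
```

```text
axis [-98.0621  -0.1965] e tool x,z mm [-0.012   1.9192]
[ 0.0015 -0.0556 -0.1921 -0.001   0.0007  0.0048]
```

```bash
python3 -m handwheel '[0,0,0,0,0,0,0.35, 0,0,0,0,0,0,0.35, 0,0,0,0,0,0,0.35, 0,0,-0.1,0,0,0,0.35, 0,0,-0.2,0,0,0,0.35, 0,0,-0.2,0,0,0,0.35, 0,0,-0.2,0,0,0,0.35]' 30
python3 - <<'E'
from h import *
st();print(goal(-.09806,-.0002,.167,.6742))
E
```

```text
clock: 12.2
position: [0.4527, -0.0404, 0.167]
tcp_rot: [-1.503, -0.531, 0.525]
ft_force: [-0.8, -0.0, -0.6]
finger_gap: 0.349
t 12.20 warmer XYZ mm [-98.0635  -0.3508 166.9503] yaw 0.6748 tilt 0.005 0.001 F [-0.8328 -0.     -0.6179] T [ 0.009   0.0675 -0.0299] gap 0.349 q [-0.2097 -0.2744  2.145   0.0044  1.2689 -0.8858]
[ 0.0079 -0.0049  0.0129 -0.001   0.0006  0.0046]
```

```bash
python3 -m handwheel '[0.01,0,0.01,0,0,0.004,0.1, 0.01,0,0.01,0,0,0.004,0, 0.01,0,0.01,0,0,0.004,0, 0.01,0,0.01,0,0,0.004,0, 0.01,0,0.01,0,0,0.004,0, 0.01,0,0.01,0,0.1,0,0, 0.01,0,0.01,0,0.22,0,0, 0.01,0,0.01,0,0.34,0,0, 0.01,0,0.01,0,0.46,0,0, 0.01,0,0.01,0,0.58,0,0, 0.01,0,0.01,0,0.7,0,0, 0.01,0,0.01,0,0.82,0,0, 0.01,0,0.01,0,0.94,0,0, 0.01,0,0.01,0,1.06,0,0, 0.01,0,0.01,0,1.18,0,0, 0.01,0,0.01,0,1.3,0,0, 0.01,0,0.01,0,1.4,0,0, 0.01,0,0.01,0,1.45,0,0, 0.01,0,0.01,0,1.45,0,0]' 30; python3 -c "
from h import *
st()"
```

```text
clock: 14.1
position: [0.4531, -0.0402, 0.1669]
tcp_rot: [-1.479, 0.604, -0.607]
ft_force: [2.4, 0.3, -1.1]
finger_gap: 0.169
t 14.10 warmer XYZ mm [-97.6688  -0.2273 166.9466] yaw -0.7751 tilt 0.0 0.006 F [ 2.3978  0.255  -1.1265] T [ 0.0125 -0.3709 -0.0363] gap 0.169 q [-0.2093 -0.2742  2.1448  0.0047  1.2678  0.5644]
```

```bash
python3 -m handwheel '[0,0,0,0,0.06,0,0, 0,0,0,0,0.18,0,0, 0,0,0,0,0.3,0,0, 0,0,0,0,0.42,0,0, 0,0,0,0,0.54,0,0, 0,0,0,0,0.66,0,0, 0,0,0,0,0.78,0,0, 0,0,0,0,0.9,0,0, 0,0,0,0,1.02,0,0, 0,0,0,0,1.14,0,0, 0,0,0,0,1.26,0,0, 0,0,0,0,1.38,0,0, 0,0,0,0,1.47,0,0, 0,0,0,0,1.5,0,0, 0,0,0,0,1.5,0,0]' 30
python3 - <<'E'
from h import *
from cell import snapshot
st()
for n in ("wrist","top"):
    s=snapshot(n); cv2.imwrite(f"pics/{n}7.png",s["img"][:,:,::-1]); np.savez(f"pics/{n}7.npz",**s)
E
```

```text
clock: 15.6
position: [0.4532, -0.0405, 0.167]
tcp_rot: [-0.785, 1.704, -1.703]
ft_force: [1.2, -1.8, -1.6]
finger_gap: 0.168
t 15.60 warmer XYZ mm [-97.6771  -0.5393 166.9559] yaw -2.2735 tilt -0.005 0.001 F [ 1.2232 -1.7798 -1.6398] T [-0.3214 -0.0705  0.0225] gap 0.168 q [-0.2095 -0.2742  2.1448  0.0038  1.2675  2.0629]
```

View pics/wrist7.png

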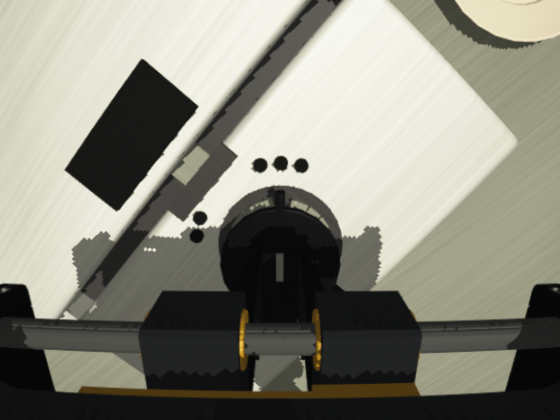

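```bash
python3 -m handwheel '[0,0.3,0,0,0,0,0, 0,0.6,0,0,0,0,0, 0,0.8,0,0,0,0,0, 0,0.95,0,0,0,0,0, 0,1.05,0,0,0,0,0, 0,1.05,0,0,0,0,0]' 30; python3 -c "
from h import *
st()"
```

```text
clock: 16.3
position: [0.4532, -0.0406, 0.1563]
tcp_rot: [-0.785, 1.704, -1.703]
ft_force: [-0.2, -0.7, 0.8]
finger_gap: 0.163
t 16.30 warmer XYZ mm [-97.6495  -0.5807 156.3046] yaw -2.2735 tilt -0.005 0.001 F [-0.2368 -0.6628  0.8441] T [-0.3104  0.2177  0.0272] gap 0.163 q [-0.2095 -0.2632  2.1547  0.0038  1.2465  2.0628]
```

```bash
python3 -m handwheel '[0,0.1,0,0,0,0,0, 0,0.2,0,0,0,0,0, 0,0.3,0,0,0,0,0, 0,0.3,0,0,0,0,0]' 30; python3 -c "
from h import *
st()"
```

```text
clock: 16.7
position: [0.4532, -0.0406, 0.1536]
tcp_rot: [-0.785, 1.704, -1.703]
ft_force: [-2.2, -1.9, 3.8]
finger_gap: 0.165
t 16.70 warmer XYZ mm [-97.5935  -0.5974 153.5828] yaw -2.2735 tilt -0.005 0.001 F [-2.1881 -1.9169  3.8025] T [-0.2145  0.5495  0.0055] gap 0.165 q [-0.2095 -0.2601  2.1571  0.0037  1.2411  2.0628]
```

```bash
python3 -m handwheel '[0,0.1,0,0,0,0,0, 0,0.2,0,0,0,0,0, 0,0.2,0,0,0,0,0]' 30
python3 - <<'E'
from h import *
from cell import snapshot
st()
s=snapshot("wrist"); cv2.imwrite("pics/wrist8.png",s["img"][:,:,::-1])
E
```

```text
clock: 17.0
position: [0.4533, -0.0406, 0.1534]
tcp_rot: [-0.786, 1.705, -1.703]
ft_force: [-6.4, -0.1, 13.5]
finger_gap: 0.166
t 17.00 warmer XYZ mm [-97.5053  -0.6407 153.448 ] yaw -2.2734 tilt -0.004 0.001 F [-6.4226 -0.1243 13.5245] T [-0.0701  1.437  -0.0683] gap 0.166 q [-0.2094 -0.2593  2.1567  0.0036  1.2412  2.0628]
```

View pics/wrist8.png

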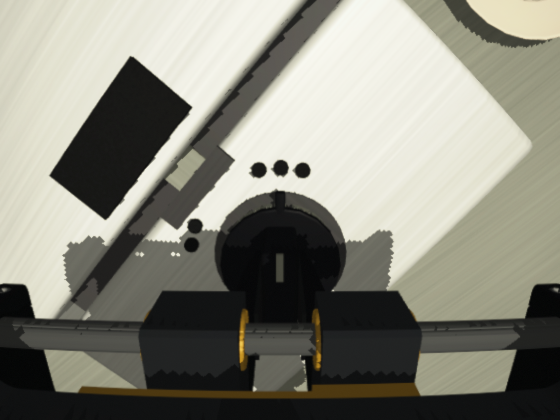

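```bash
python3 -m handwheel '[0,-0.05,0,0,0,0,0, 0,0,0,0,0,0,0.3, 0,0,0,0,0,0,0.5, 0,0,0,0,0,0,0.6, 0,0,0,0,0,0,0.6, 0,-1,0,0,0,0,0.6, 0,-3,0,0,0,0,0.6, 0,-6,0,0,0,0,0.6, 0,-9,0,0,0,0,0.6, 0,-11,0,0,0,0,0.6, 0,-11,0,0,0,0,0.6]' 30
python3 - <<'E'
from h import *
from cell import snapshot
st()
for n in ("wrist","top","side"):
    s=snapshot(n); cv2.imwrite(f"pics/{n}9.png",s["img"][:,:,::-1]); np.savez(f"pics/{n}9.npz",**s)
    Q=cloud(s).reshape(-1,3); X=(Q[:,:2]-O)@XW; Y=(Q[:,:2]-O)@YW; Z=Q[:,2]
    k=(np.hypot(X+.098,Y)<.035)&(Z>.150)&(Z<.19)
    if k.sum()<20: continue
    XY=np.c_[X[k],Y[k]].astype(np.float32)*1000; v=cv2.fitLine(XY,2,0,.01,.01).ravel(); a=cv2.minAreaRect(XY)
    print(n,k.sum(),a,v,"top z",np.percentile(Z[k],[50,90]),"dial",(np.pi-np.arctan2(v[1],v[0])),"console z",np.median(Z[(X<-.05)&(X>-.14)&(abs(Y)>.07)&(abs(Y)<.12)&(abs(Z-.11)<.01)]))
    k=(X>.02)&(X<.17)&(abs(Y)<.12)&(Z<.16)&(Z>.11); print("lid slope",np.polyfit(X[k],Z[k],1))
E
```

```text
clock: 18.15
position: [0.4548, -0.0413, 0.2681]
tcp_rot: [-0.779, 1.698, -1.705]
ft_force: [-0.2, -0.3, -0.1]
finger_gap: 0.601
t 18.15 warmer XYZ mm [-96.1583  -1.5112 268.068 ] yaw -2.2733 tilt -0.008 0.008 F [-0.1591 -0.258  -0.0521] T [ 0.0183  0.1582 -0.0163] gap 0.601 q [-0.2102 -0.3476  2.0299  0.0034  1.4484  2.0627]
wrist 1337 ((-96.94985961914062, -0.5929336547851562), (15.566795349121094, 46.12025833129883), 41.28494644165039) [  0.6556  -0.7552 -95.7395  -1.7557] top z [0.1601 0.1611] dial 3.997476 console z 0.10877971029535324
lid slope [-0.0105  0.1289]
side 181 ((-96.8381576538086, -0.8356533050537109), (18.35242462158203, 46.41573715209961), 40.781009674072266) [  0.6907  -0.7231 -95.9252   2.9171] top z [0.1605 0.163 ] dial 3.9498806 console z 0.11049686359912414
lid slope [-0.01    0.1307]
```

View pics/wrist9.png

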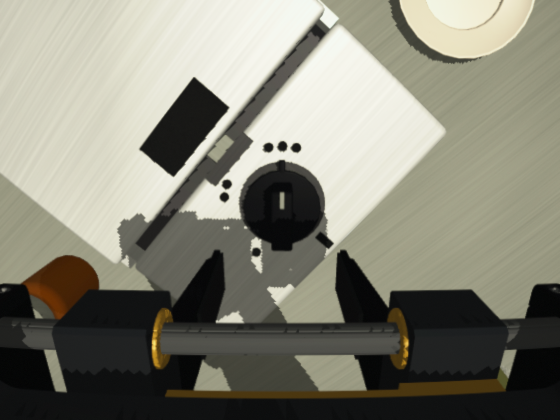

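View pics/side9.png

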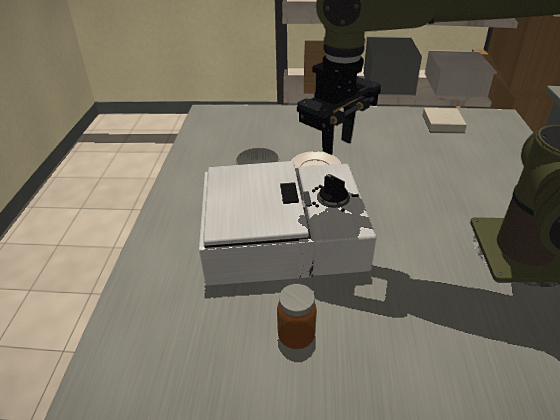

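```bash
python3 -c "
from cell import ticket
print(ticket.hand_in())"
```

```text
the job is handed in; nothing more can be done
None
```

The lid is shut and caught, and the dial is pushed home at the three-stud mark. I handed the job in at about 18 s on the robot's clock, with the gripper about 11 cm above the knob and touching nothing.

- **Lid:** I pressed the pad down with closed fingertips until the force reached about 21 N, with the pad at the height for fully down. The lid did not spring back when I let go. Its slope then measured 0.010 to 0.012 rad in all three cameras, which matches the 0.010 of a caught lid. It was still about 0.010 in the wrist and side views at the end.
- **Dial:** I pulled it out 13 mm and turned it about 1 rad. That grip was 1.9 mm off the axis and side force built up to about 8 N, so I let go, recentred and turned the remaining 2.95 rad. Going down it needed under 4 N, so it met the slot first time, and it stopped hard at 13.5 N.
- **Knob depth:** The hard stop came with the tool at 153.4 mm, against 153.6 mm when I first gripped the knob fully in. The bar top in the wrist view is 160.1 mm, the same as before.
- **Knob angle:** The wrist view gives 3.997 rad. The side view gave 3.95, but it sees few points on the knob and also read off before the turn. The top view gave no knob reading at the end because the arm was in the way.
- **Crockery and jar:** I never touched them. The jar, bowl and plate looked unmoved in the last side picture; I did not measure their positions again.

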